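# Unblank the bench air manifold and set its throttle valve two turns open

## Task

Put the bench air manifold into service: slide the steel blanking plate with the orange tab straight up out of its slotted housing and set it down in the kidney dish (do not drop or throw it) and let go of it. Then take the hand wheel by its black crank grip, close the valve clockwise (seen from above) all the way to its stop, and back it off exactly two full turns counter-clockwise from the stop. Finish still holding the crank grip in the fingers, at rest, and leave the amber bottle and the two sample cups where they stand.

Things in the scene. Friction and masses are not known exactly. Their poses are not given: they have to be found in the camera images.
- manifold: Fixed unit on a grey base plate (150 x 300 x 8 mm; x -75 to 75, y -220 to 80 mm). Origin: on the desk under the valve's axis, z up. At the origin a brass valve with a blue hand wheel; at y = -165 mm an aluminium slotted housing (76 x 40 mm, top 70 mm above the desk); a 22 mm pipe between. A red tick on the base plate at x = -64 mm, y = 0: the crank grip stands over this side when closed.
- valve_axis (a point): Point on the vertical axis of the hand wheel, at the height of its rim, 90 mm above the desk.
- wheel (a joint): Valve opening, rad: 0 = closed, at the hard stop; grows counter-clockwise from above, 6.283 a turn, ends at 18.85, starts at 3.3 to 7.3. Wheel 109 mm across, rim 13 mm thick. The crank grip stands at radius 48 mm, on the manifold's -x side (by the red tick) at 0 and after each whole turn. Friction 0.12 N m (2.5 N at the grip); it stays where left.
- grip_mid (a point): Middle of the black crank grip, an upright round knob 22 mm in diameter, 45 mm tall (100 to 145 mm above the desk); this point is 124 mm above the desk. The wheel's rim below it has its top at 96.5 mm. The knob spins freely on its own pin, so it can be led round the circle without turning the gripper.
- blank_plate: Loose, about 0.09 kg: steel blade 46 mm wide (x), 5 mm thick (y), 72 mm tall, with an orange tab strip 46 x 10 x 18 mm on its top edge, 70 to 88 mm above its foot. Origin: centre of the foot, z up the blade. Starts upright, axes along the manifold's, 50 mm deep in the slot (50 x 8 mm; 2 mm play in x, 1.5 mm in y each side), foot 20 mm above the desk.
- plate_tab (a point): Centre of the orange tab strip, 79 mm above the blade's foot; at the start 99 mm above the desk. Pinch it across its 10 mm.
- plate_mid (a point): Centre of the blanking plate, 44 mm above the blade's foot.
- slot_mouth (a point): Centre of the slot's mouth, in the top face of the housing, 70 mm above the desk.
- dish: Loose steel kidney dish, 121 mm (its x) by 256 mm (its y), 42 mm tall, 0.35 kg, open above. Origin: centre of its underside; floor 7 mm thick. At the middle the inside reaches about x = -45 to +29 mm and y = -75 to +90 mm; a plate let go standing on its floor falls over and lies or leans in the dish.
- amber_bottle: Bystander: brown bottle with a black cap, 40 mm wide, 83 mm tall, origin under its centre. Leave it.
- yellow_cup: Bystander: clear sample cup with a yellow lid, 41 mm wide, 50 mm tall, origin under its centre. Leave it.
- red_cup: Bystander: clear sample cup with a red lid, 41 mm wide, 50 mm tall, origin under its centre. Leave it.

How it is judged:
By the outcome, as a careful person would: the job done as asked, in the order asked, and still so for the second after the job is handed in, while the arm keeps its last pose, push and grip.
It also fails if it takes over 72 s, if anything falls off the work surface, if the arm or the gripper's body presses on something with over 40 N, if the wrist force passes 120 N, or if a joint passes its speed limit or range.

## Robot

A 6-joint arm with a two-finger parallel gripper is mounted at the origin on a cart in front of the work surface, level with it; the furniture and walls round the work are solid. World frame = base frame: x ahead of the robot, y to its left, z up, the work surface at z = 0. Lengths are in m, angles in rad, forces in N, time in s.
With the tool pointing down it reaches from about 0.35 to 1 m from the base axis. Payload 7.1 kg.
Tool frame: the origin (TCP) lies between the finger pads; the fingertips stand 22 mm ahead of it and the grasp point (between the pads) lies 3 mm ahead of it; x points along the fingers, y is the direction in which the jaws open and shut, and the axes are right-handed (so a half turn about x gives the same grasp; the last joint's range is limited). The gripper opens to 85 mm and grips with 20 to 120 N. Pads are 22 mm wide; open, the fingers measure 114 mm over their backs; the gripper's body (76 mm by 85 mm) begins 54 mm behind the grasp point. The pads swing forward as they close: fully open they stand 13 mm farther back than shut.
Start: joints at [1.317, 0.423, 1.63, -0, 1.089, -0.019], TCP at [0.145, 0.608, 0.253] pointing down, gripper open.
Joint ranges: [-3, 3], [-0.9, 2.11], [0.09, 2.58], [-1.31, 4.45], [0.11, 2.69], [-2.54, 2.54]. Speed limits (rad/s): [2.39, 2.39, 3.01, 3.14, 3.14, 3.14].

## Interface

Orientations are given as a rotation vector (axis times angle).
In Python, from rig import manip gives the robot as it stands. The module is installed in compiled form; this text tells all that it offers. Calls block until the motion is done:
- manip.move_to(position, orientation): joint-space move of the TCP to a pose.
- manip.servo_line(position, orientation=None, rate=0.15): straight line of the TCP; orientation=None keeps the orientation; rate is the mean speed in m/s.
- manip.set_joints(angles): joint-space move.
- manip.command_gripper(opening, f_grip=None): finger opening in m; f_grip is the grip in N (None keeps the last); returns when the fingers have stopped.
- manip.hold(seconds).
- manip.solve_ik(position, orientation): joint angles nearest the present ones, or None.
- manip.camera(name): name is "scene" or "side" or "wrist"; returns a dict with "image" (420x560x3 uint8, red, green, blue), "fx", "fy", "cx", "cy" (pixels), "cam_to_world" (4x4, takes a point from camera to world coordinates); the wrist camera has in their place "mount" (4x4, takes a point from camera to tool coordinates, whose origin is the TCP and whose axes are the tool frame's). Camera axes: x right, y down, z forward; pixel columns grow to the right and rows downward; lengths in m; the calibration is good to about 2 mm. A picture is of the moment at which its call begins: read the wrist's pose just before it. There is no depth.
A pose or a line that the arm cannot do raises manip.IKError and nothing moves.
- manip.sign_off(): hands the job in, once; it reports no verdict.
Readings, each from a call of its own:
- manip.get_time(): time.
- manip.get_joint_positions(): joint angles.
- manip.get_joint_vel(): joint speeds.
- manip.get_tau(): joint torques, N m.
- manip.get_position(): TCP position.
- manip.get_ee_rot(): TCP orientation.
- manip.get_contact_force(): force on the tool from outside, world axes, zero at the start.
- manip.get_torque(): the same for the moment, N m.
- manip.get_width(): finger opening in m.
Only numpy, scipy, OpenCV 4.12 (cv2) and the standard library are available. Lean on these libraries where they do the work, as an engineer would, in place of code of your own. Each camera call takes 0.05 s, during which the arm holds its last target. There are 200 camera calls.

## Working session

There is one attempt and no reset: what is moved stays moved. The work goes in short steps, each a Python script; the robot and the scene stay as the last script left them, time stands still between calls to the robot, and variables do not carry over. Pictures are saved under pics/ and viewed, about 8 in all and at most 12, crops included, and the job is handed in when it is done.

```bash
mkdir -p pics; ls
python3 - <<'E'
from rig import manip
import cv2, numpy as np
print(manip.get_time(), manip.get_position(), manip.get_ee_rot(), manip.get_width())
a=manip.camera("scene"); b=manip.camera("side")
import pickle; pickle.dump((a,b),open('c0.pkl','wb'))
for n,c in(("scene",a),("side",b)):
    cv2.imwrite(f"pics/{n}0.png",cv2.cvtColor(c["image"],cv2.COLOR_RGB2BGR)); print(c["fx"],c["cx"],c["cy"],np.round(c["cam_to_world"],3).tolist())
E
```

```text
pics
0.0 [0.1452537  0.60735716 0.25252411] [ 0.18314375  1.56312814 -0.18555952] 0.0854438899501009
435.21132387766824 284.10995643115376 202.4186942638023 [[0.586, -0.348, 0.732, -0.454], [-0.81, -0.253, 0.529, -0.687], [0.001, -0.903, -0.43, 0.691], [0.0, 0.0, 0.0, 1.0]]
443.1089791335027 269.8785564612097 206.33154506427715 [[-0.999, 0.036, -0.023, 0.581], [0.038, 0.531, -0.846, 0.962], [-0.019, -0.846, -0.532, 0.661], [0.0, 0.0, 0.0, 1.0]]
```

View pics/scene0.png

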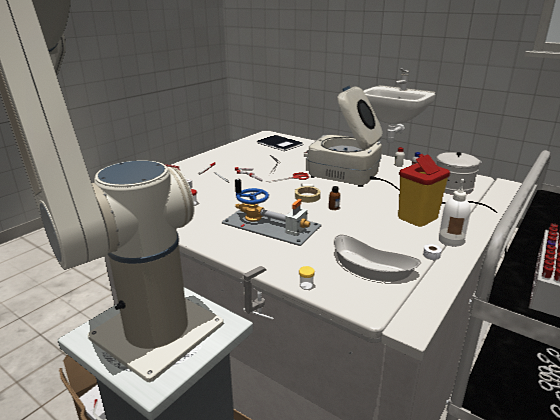

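View pics/side0.png

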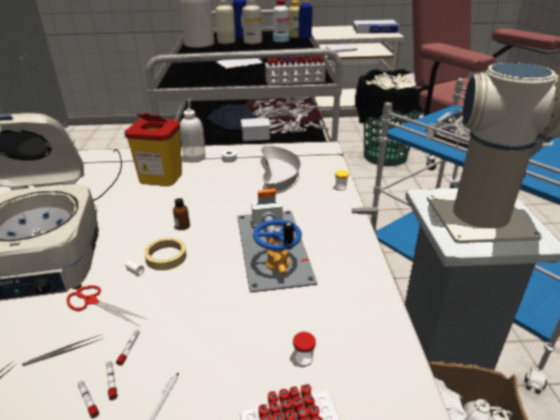

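Scene view: wheel at (253,195), orange tab at (296,204), dish at about (375,258), amber bottle (335,198), yellow cup (307,278). Side view: wheel (277,235), tab (267,194), dish (281,165), red cup (304,348), red tick near (306,260).

```bash
cat > h.py <<'E'
from rig import manip
import cv2, numpy as np
from scipy.spatial.transform import Rotation as R
def ray(c,uv,T=None):
    T=np.array(c["cam_to_world"]) if T is None else T
    d=T[:3,:3]@np.array([(uv[0]-c["cx"])/c["fx"],(uv[1]-c["cy"])/c["fy"],1.])
    return T[:3,3],d/np.linalg.norm(d)
def onz(c,uv,z,T=None):
    o,d=ray(c,uv,T); return o+d*(z-o[2])/d[2]
def tri(r1,r2):
    (o1,d1),(o2,d2)=r1,r2
    s=np.linalg.lstsq(np.c_[d1,-d2],o2-o1,rcond=None)[0]
    p,q=o1+s[0]*d1,o2+s[1]*d2
    return (p+q)/2,np.linalg.norm(p-q)
def blobs(img,lo,hi,box=None,amin=8):
    h=cv2.cvtColor(img,cv2.COLOR_RGB2HSV); m=cv2.inRange(h,np.array(lo),np.array(hi))
    if box is not None:
        k=np.zeros_like(m); x0,y0,x1,y1=box; k[y0:y1,x0:x1]=255; m&=k
    n,l,s,c=cv2.connectedComponentsWithStats(m)
    return m,[(s[i,4],c[i].round(1).tolist(),s[i,:4].tolist()) for i in np.argsort(-s[:,4]) if i and s[i,4]>=amin]
def wrist():
    p=np.array(manip.get_position()); r=R.from_rotvec(manip.get_ee_rot()).as_matrix()
    c=manip.camera("wrist"); W=np.eye(4); W[:3,:3]=r; W[:3,3]=p
    c["cam_to_world"]=W@np.array(c["mount"]); return c
def save(c,n): cv2.imwrite(f"pics/{n}.png",cv2.cvtColor(c["image"],cv2.COLOR_RGB2BGR))
def down(yaw):  # tool x down; tool y (jaw axis) at angle yaw in the world xy plane
    y=np.array([np.cos(yaw),np.sin(yaw),0]); x=np.array([0,0,-1.]); return R.from_matrix(np.c_[x,y,np.cross(x,y)]).as_rotvec()
E
python3 - <<'E'
from h import *
import pickle
a,b=pickle.load(open('c0.pkl','rb'))
print(R.from_rotvec(manip.get_ee_rot()).as_matrix().round(2).tolist())
for nm,lo,hi,ba,bb in [("blue",(100,120,60),(125,255,255),(200,170,300,230),(240,205,320,260)),
  ("orange",(3,150,120),(14,255,255),(280,190,310,220),(250,180,285,205)),
  ("yellow",(22,130,120),(32,255,255),(290,255,325,290),(325,165,355,190)),
  ("black",(0,0,0),(179,255,50),(225,170,280,215),(270,215,305,250)),
  ("tick",(0,150,60),(6,255,255),(220,205,330,240),(295,250,315,270)),
  ("redlid",(0,150,60),(6,255,255),(150,180,220,210),(285,330,325,350))]:
    print(nm,blobs(a["image"],lo,hi,ba)[1][:3],blobs(b["image"],lo,hi,bb)[1][:3])
big=[cv2.resize(a["image"][165:285,210:430],None,fx=3.4,fy=3.4,interpolation=3)]
cv2.imwrite("pics/crop_a.png",big[0][...,::-1])
E
```

```text
[[-0.0, 0.23, 0.97], [-0.0, 0.97, -0.23], [-1.0, -0.0, -0.0]]
blue [(np.int32(228), [252.0, 195.4], [236, 188, 33, 15])] [(np.int32(617), [275.1, 234.5], [254, 219, 47, 31])]
orange [(np.int32(20), [296.8, 201.4], [293, 199, 9, 6])] [(np.int32(73), [267.4, 190.9], [258, 188, 18, 6])]
yellow [(np.int32(100), [306.3, 270.2], [299, 266, 15, 9])] [(np.int32(62), [341.5, 173.4], [336, 171, 12, 6])]
black [(np.int32(71), [237.7, 185.8], [235, 179, 6, 14]), (np.int32(11), [251.0, 203.0], [246, 203, 11, 1])] [(np.int32(153), [288.0, 233.7], [284, 225, 10, 19])]
tick [] []
redlid [(np.int32(20), [193.2, 191.3], [191, 189, 5, 6])] [(np.int32(314), [303.9, 341.1], [294, 332, 21, 18])]
```

View pics/crop_a.png

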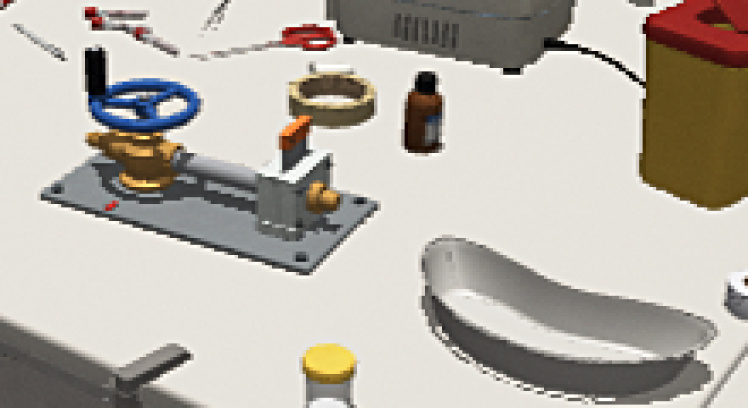

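Run:
```python
from h import *
import pickle
a,b=pickle.load(open('c0.pkl','rb'))
P=lambda *x:print(*[v.round(3) if hasattr(v,'round') else v for v in x])
P("wheel",onz(a,(252,195.2),.09),onz(b,(277,234.5),.09))
P("tab",*tri(ray(a,(296.8,201.6)),ray(b,(267.4,193))))
P("grip",*tri(ray(a,(237.7,186)),ray(b,(288,234))))
P("tick",onz(a,(242.9,225.6),.008),onz(b,(306,260),.008))
P("dish rim L/R",onz(a,(334.7,240),.042),onz(a,(421,261),.042))
P("dish side",[onz(b,q,.042).round(3) for q in [(262,152),(299,157),(281,182)]])
P("bottle",onz(a,(334.5,208),0),"ycup",*tri(ray(a,(306.3,270.2)),ray(b,(341.5,173.4))))
P("rcup",onz(b,(303.9,341),.05))
P("mount",manip.camera("wrist")["mount"])
w=wrist(); P(w["fx"],w["cx"],w["cy"],w["cam_to_world"]); save(w,"w0")
```

```text
wheel [0.55  0.171 0.09 ] [0.545 0.171 0.09 ]
tab [0.564 0.004 0.103] 0.01
grip [0.525 0.212 0.121] 0.003
tick [0.484 0.158 0.008] [0.479 0.162 0.008]
dish rim L/R [ 0.529 -0.16   0.042] [ 0.568 -0.405  0.042]
dish side [array([ 0.567, -0.357,  0.042]), array([ 0.451, -0.311,  0.042]), array([ 0.518, -0.152,  0.042])]
bottle [ 0.789 -0.012  0.   ] ycup [ 0.339 -0.182  0.048] 0.004
rcup [0.513 0.435 0.05 ]
mount [[-0.001 -0.265  0.964 -0.121]
 [ 1.    -0.001  0.001 -0.001]
 [ 0.     0.964  0.265 -0.067]
 [ 0.     0.     0.     1.   ]]
301.78000999876815 278.73925195289286 209.11341727547867 [[ 0.233  0.938  0.258  0.08 ]
 [ 0.973 -0.224 -0.062  0.622]
 [-0.     0.265 -0.964  0.374]
 [ 0.     0.     0.     1.   ]]
```

Run:
```python
from h import *
manip.move_to([.49,-.07,.30],down(np.pi/2+.1)); print(manip.get_time(),manip.get_joint_positions())
w=wrist(); save(w,"w1"); import pickle; pickle.dump(w,open('w1.pkl','wb'))
for nm,lo,hi in [("blue",(100,120,60),(125,255,255)),("orange",(3,150,120),(14,255,255)),("yellow",(22,130,120),(32,255,255)),("red",(0,150,60),(3,255,255))]:
    print(nm,blobs(w["image"],lo,hi)[1][:4])
```

```text
2.8917 [-1.64916836e-01  1.73515455e-01  1.86565645e+00  1.39556725e-04
  1.10237982e+00 -1.83652433e+00]
blue [(np.int32(3267), [472.4, 252.7], [427, 211, 97, 85])]
orange [(np.int32(51), [333.3, 258.1], [332, 244, 9, 37])]
yellow [(np.int32(1149), [189.6, 36.9], [172, 17, 36, 41])]
red [(np.int32(48), [443.9, 187.5], [442, 182, 5, 12])]
```

View pics/w1.png

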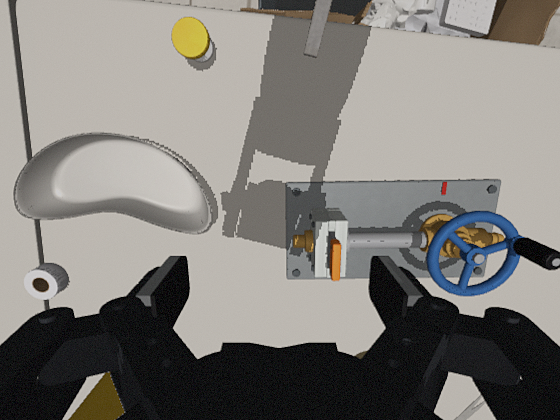

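Wrist view (image down = world +x, image right = +y): base-plate corners (288,182), (500,180), (288,279); tab about (335,262); wheel about (472,253); crank grip leaning out at (540,252); the dish spans (15..214, 133..235), with its concave side facing +x.

Run:
```python
from h import *
import pickle
w=pickle.load(open('w1.pkl','rb'))
P=lambda *x:print(*[v.round(4) if hasattr(v,'round') else v for v in x])
px=[(287.5,182),(500.5,179.5),(287,279.5),(444,188)]
W=np.array([onz(w,p,.008)[:2] for p in px]); M=np.array([[-75,-220],[-75,80],[75,-220],[-64,0]])/1e3
mc,wc=M.mean(0),W.mean(0); H=(M-mc).T@(W-wc); psi=np.arctan2(H[0,1]-H[1,0],H[0,0]+H[1,1])
Rm=np.array([[np.cos(psi),-np.sin(psi)],[np.sin(psi),np.cos(psi)]]); t=wc-Rm@mc
P("psi",psi,"t",t,"res",(W-(M@Rm.T+t))*1e3)
P("tab pred",Rm@[0,-.165]+t)
m=blobs(w["image"],(3,150,120),(16,255,255),(325,235,350,290))[0]
# tab top face includes shaded parts? any saturated orange
m2=blobs(w["image"],(3,150,60),(18,255,255),(325,235,350,290))[1]; P(m2)
for p in [(335.5,241),(335.5,281)]: P("tab top end",onz(w,p,.108))
P("wheel",onz(w,(473.5,253.5),.0965))
for p in [(15,190),(213,222),(110,133),(110,202),(556,262)]: P(p,onz(w,p,.042 if p[0]<300 else .145))
a,b=pickle.load(open('c0.pkl','rb'))
cv2.imwrite("pics/crop_w.png",cv2.resize(w["image"][170:310,280:430],None,fx=4,fy=4,interpolation=2)[...,::-1])
```

```text
psi 0.1131 t [0.5465 0.1677] res [[-0.3196  2.1526]
 [ 0.5553 -3.0719]
 [-0.3929  0.6271]
 [ 0.1572  0.2923]]
tab pred [0.5651 0.0038]
[(np.int32(390), [334.9, 259.3], [330, 239, 11, 42])]
tab top end [ 0.5393 -0.0019  0.108 ]
tab top end [0.5881 0.0055 0.108 ]
wheel [0.5429 0.163  0.0965]
(15, 190) [ 0.5357 -0.4048  0.042 ]
(213, 222) [ 0.5534 -0.1508  0.042 ]
(110, 133) [ 0.4521 -0.2805  0.042 ]
(110, 202) [ 0.5396 -0.2846  0.042 ]
(556, 262) [0.5258 0.2116 0.145 ]
```

View pics/crop_w.png

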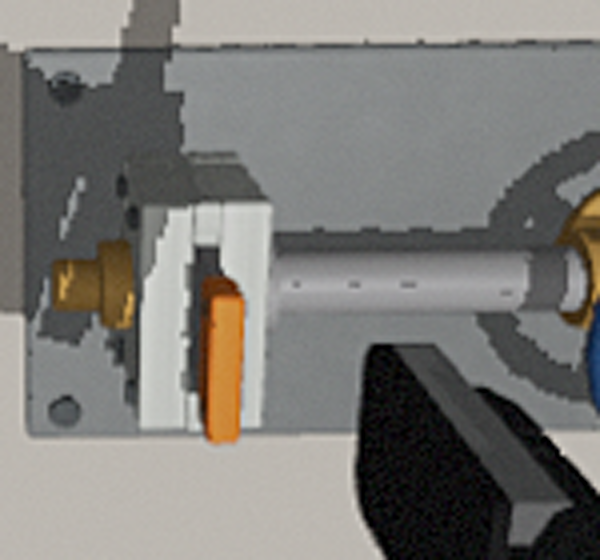

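Crop: the tab's top face is centred at full-image pixel (336.8, 261.2), aligned with the manifold. That puts it near (0.564, 0.003), which agrees with the base-plate fit. Grasping it now.

Run:
```python
from h import *
import pickle
w=pickle.load(open('w1.pkl','rb'))
t=onz(w,(336.8,261.2),.108)[:2]; g=(t+np.array([.5651,.0038]))/2; print("tab",t,g)
o=down(np.pi/2+.113)
manip.command_gripper(.045,40)
manip.move_to([*g,.17],o); manip.servo_line([*g,.102],o,rate=.08)
print(manip.get_contact_force())
manip.command_gripper(0.0,40); print("w",manip.get_width(),manip.get_contact_force(),manip.get_position())
f0=np.array(manip.get_contact_force())
for z in (.107,.112,.125,.14,.16,.20):
    manip.servo_line([*g,z],o,rate=.05); print(z,np.round(manip.get_contact_force(),2),np.round(manip.get_position(),4),manip.get_width())
print(manip.get_time())
s=manip.camera("side"); save(s,"side1")
```

```text
tab [0.56332668 0.00324655] [0.56421334 0.00352328]
[ 0.7646211  -0.4921533   0.27495606]
w 0.009158449151269902 [-0.78412581 -0.57461869  3.97538798] [0.56453631 0.00348115 0.10253092]
0.107 [ 0.98  0.04 -0.93] [0.5643 0.0036 0.1072] 0.009543944612479158
0.112 [ 0.47 -0.72 -1.56] [0.5644 0.0035 0.1123] 0.009309767958082742
0.125 [ 0.23  0.09 -0.97] [0.5645 0.0035 0.1255] 0.00935503019677452
0.14 [-0.41  0.66 -1.68] [0.5645 0.0035 0.1405] 0.009324131477288557
0.16 [-0.17 -0.03 -1.08] [0.5643 0.0035 0.1603] 0.009375944787981299
0.2 [-0.48  0.19 -1.2 ] [0.564  0.0035 0.1998] 0.009367163229517753
8.3917
```

Run:
```python
from h import *
o=down(np.pi/2-.07); d=[.505,-.278]
manip.move_to([*d,.20],o); manip.servo_line([*d,.135],o,rate=.1)
print(manip.get_time(),manip.get_position(),manip.get_width())
s=manip.camera("side"); w=wrist()
A=cv2.resize(s["image"][100:230,180:380],(500,325),interpolation=2); B=cv2.resize(w["image"],(433,325))
cv2.imwrite("pics/dish1.png",np.hstack([A[:,100:465],B])[...,::-1])
```

```text
10.35 [ 0.50540938 -0.27804807  0.13533648] 0.009506974376721666
```

View pics/dish1.png

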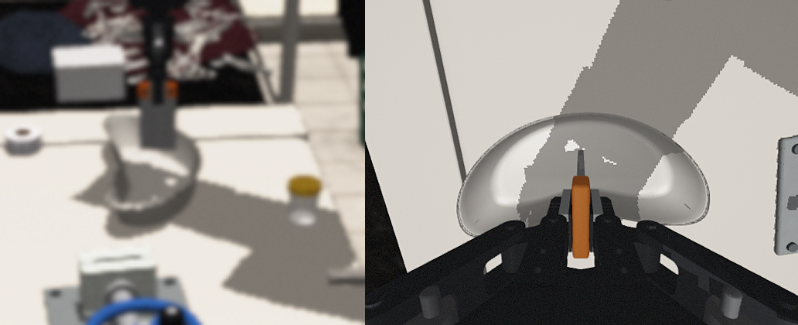

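The plate hangs upright in the fingers, centred over the dish (blade at x≈580 in the composite, dish spanning 458–709). Lowering now.

Run:
```python
from h import *
o=down(np.pi/2-.07); d=[.505,-.278]
f0=np.array(manip.get_contact_force()); manip.servo_line([*d,.093],o,rate=.06)
z=.093
while z>.082:
    f=np.array(manip.get_contact_force())
    if f[2]-f0[2]>4: break
    z-=.001; manip.servo_line([*d,z],o,rate=.02); manip.hold(.05)
print(z,np.round(f,2),f0,manip.get_position())
for q in (.014,.02,.03,.045,.06,.085): manip.command_gripper(q,20)
manip.hold(.3); print(manip.get_width(),manip.get_contact_force(),manip.get_time())
manip.servo_line([*d,.20],o,rate=.12)
w=wrist(); save(w,"w2"); print(manip.get_time(),manip.get_joint_positions())
```

```text
0.088 [-0.64  0.69  5.09] [ 0.10841105 -0.13886106 -1.43788704] [ 0.50542647 -0.2781928   0.08871719]
0.0849239886556047 [-0.2948442   0.99711957  0.29771279] 14.7917
15.925 [-5.23872521e-01  4.20874754e-01  1.77993581e+00 -4.64812596e-06
  9.42536815e-01 -2.02466303e+00]
```

View pics/w2.png

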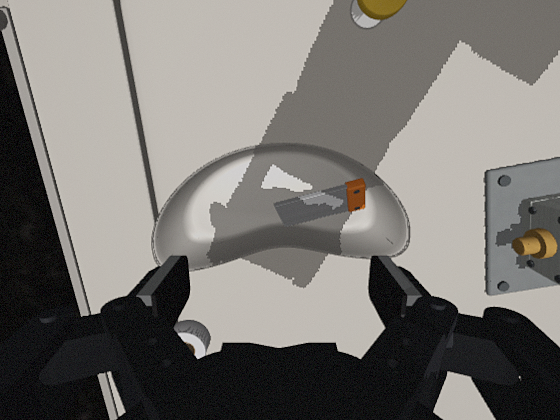

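The plate lies fully inside the dish, orange tab at (355,196). Next, a closer look at the wheel.

Run:
```python
from h import *
import pickle
o=down(np.pi/2+.113)
manip.move_to([.47,.165,.27],o)
w=wrist(); save(w,"w3"); pickle.dump(w,open('w3.pkl','wb')); print(manip.get_time(),manip.get_joint_positions())
m,bl=blobs(w["image"],(100,120,40),(125,255,255)); print(bl[:2])
c,_=cv2.findContours(m,cv2.RETR_EXTERNAL,cv2.CHAIN_APPROX_NONE); c=cv2.convexHull(max(c,key=cv2.contourArea))
e=cv2.fitEllipse(c); print(e,onz(w,e[0],.09),onz(w,e[0],.0965))
p=np.array([onz(w,q,.093)[:2] for q in c[:,0,:]]); (x,y),r=cv2.minEnclosingCircle((p*1000).astype(np.float32)); print("circ",x,y,r)
print("tick",blobs(w["image"],(0,150,60),(3,255,255))[1][:3])
```

```text
17.625 [ 3.12127720e-01  2.15379068e-01  1.88988836e+00 -2.01327861e-04
  1.03662315e+00 -1.37027519e+00]
[(np.int32(3508), [269.3, 260.1], [225, 215, 100, 92])]
((274.1903076171875, 260.7690734863281), (91.49723052978516, 100.92279052734375), 89.52195739746094) [0.54423718 0.16701496 0.09      ] [0.54120251 0.16677908 0.0965    ]
circ 545.0179443359375 168.28012084960938 55.245601654052734
tick [(np.int32(874), [491.1, 243.8], [472, 228, 38, 32]), (np.int32(51), [274.5, 189.6], [273, 183, 4, 14])]
```

View pics/w3.png

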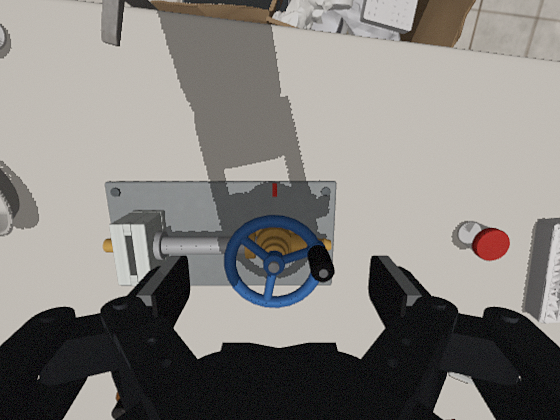

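The wheel hub is at (274,265) and the grip's top at (322,272), with its foot near (316,250). The tick is at (274.5,189.6).

Run:
```python
from h import *
import pickle
w=pickle.load(open('w3.pkl','rb')); c=np.array([.5455,.1677])
gt=onz(w,(322.5,272),.145)[:2]; tk=onz(w,(274.5,189.6),.008)[:2]
print("grip",gt,gt-c,np.linalg.norm(gt-c),"tick psi",np.arctan2(*(c-tk)[::-1]))
th=np.arctan2(*(gt-c)[::-1]); print("opening",(th-np.pi-.113)%(2*np.pi))
g=c+.048*np.array([np.cos(th),np.sin(th)]); print(g)
o=down(np.pi/2+.113)
manip.command_gripper(.05,30)
manip.move_to([*g,.20],o); manip.servo_line([*g,.128],o,rate=.08); print(manip.get_contact_force())
manip.command_gripper(0,40); manip.hold(.2); print(manip.get_width(),manip.get_contact_force(),manip.get_position(),manip.get_time())
w=wrist(); save(w,"w4")
```

```text
grip [0.52463223 0.20926756] [-0.02086777  0.04156756] 0.04651157071244996 tick psi 0.1284956399155801
opening 5.064651758034288
[0.52396443 0.21059778]
[-0.07653173 -0.09234229 -0.63915903]
0.020587276580468123 [-0.41429888 -3.58858191  6.16169222] [0.52438441 0.21040746 0.12865928] 20.1583
```

View pics/w4.png

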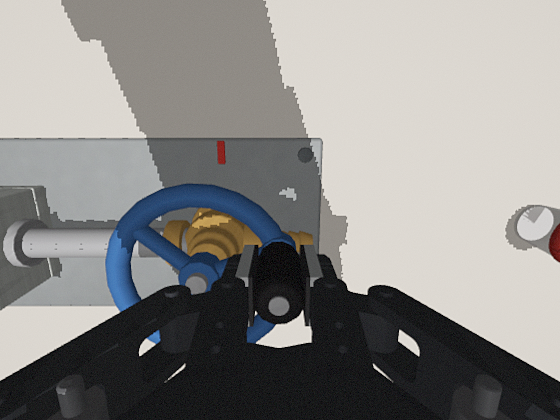

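Grip held: the knob is between the pads at (280,290). Now closing in small arc steps while watching the tangential and radial force.

```bash
cat >> h.py <<'E'
C=np.array([.5455,.1677]); PSI=.113; OG=down(np.pi/2+.113); Z=.128
def to(op,rate=.07,r=.048):
    a=np.pi+PSI+op; u=np.array([np.cos(a),np.sin(a)])
    manip.servo_line([*(C+r*u),Z],OG,rate=rate)
    f=np.array(manip.get_contact_force()); p=np.array(manip.get_position())[:2]-C
    act=(np.arctan2(p[1],p[0])-np.pi-PSI-op+np.pi)%(2*np.pi)-np.pi+op
    return f@[-u[1],u[0],0],f[:2]@u,f[2],act   # tangential (ccw+), radial, vertical, true angle
E
python3 - <<'E'
from h import *
op=5.06; i=0
while op>-.3:
    op-= .25 if op>.45 else .04
    ft,fr,fz,act=to(op, .07 if op>.45 else .03); i+=1
    if op<.5 or i%2==0: print(round(op,3),np.round([ft,fr,fz,act],3))
    if ft>12 or abs(fr)>25: print("stop",op,ft,fr); break
print(manip.get_time(),manip.get_width(),manip.get_position())
E
```

```text
4.56 [-1.707 -4.375  6.055  4.541]
4.06 [-1.944 -3.88   7.6    4.049]
3.56 [-2.932 -2.96   7.464  3.554]
3.06 [-3.727 -1.183  7.93   3.057]
2.56 [-1.643  0.138  7.423  2.549]
2.06 [-3.167 -0.588  9.503  2.04 ]
1.56 [-1.901  0.666 11.873  1.536]
1.06 [-2.005 -0.655 10.443  1.043]
0.56 [-2.787 -1.013  9.232  0.551]
0.31 [ 0.937 -0.719  8.674  0.314]
0.27 [ 0.887 -1.632 10.298  0.278]
0.23 [ 1.796 -1.723  9.041  0.239]
0.19 [ 1.027 -0.56   8.987  0.2  ]
0.15 [ 0.825 -1.285  9.532  0.16 ]
0.11 [ 1.457 -0.379  9.534  0.12 ]
0.07 [ 0.883 -1.314  9.011  0.081]
0.03 [ 1.694 -1.734  8.436  0.041]
-0.01 [ 3.5630e+00 -1.7570e+00  1.0021e+01  9.0000e-03]
-0.05 [ 1.5019e+01 -2.6750e+00  1.1179e+01  3.0000e-03]
stop -0.05000000000000041 15.019328331885664 -2.6745033098841455
28.8583 0.021022305927561435 [0.49763833 0.16214579 0.12856346]
```

The stop is reached at an angle of about 0.00 by my frame: 15 N against 1–3 N of friction, and the position stalled. Now backing off two turns.

Run:
```python
from h import *
E=4*np.pi+.005
for i,op in enumerate(np.linspace(0,E,53)[1:]):
    ft,fr,fz,act=to(op)
    if i%6==0 or i>49: print(round(op,3),np.round([ft,fr,fz,act],3))
    if abs(ft)>20 or abs(fr)>25: print("HALT",op,ft,fr,fz); break
manip.hold(.3); print(to(E,.03),E,manip.get_time(),manip.get_width(),manip.get_position())
w=wrist(); s=manip.camera("side"); c=manip.camera("scene")
A=cv2.resize(s["image"][130:300,200:380],(420,397),interpolation=2); B=cv2.resize(w["image"],(380,285)); B=np.vstack([B,np.zeros((112,380,3),np.uint8)])
cv2.imwrite("pics/end.png",np.hstack([A,B])[...,::-1])
```

```text
0.242 [ 2.086 -1.605  8.998  0.26 ]
1.692 [3.134 0.898 8.083 1.694]
3.143 [1.972 1.468 8.225 3.146]
4.593 [ 1.538 -0.211 11.839  4.622]
6.044 [ 3.002 -3.715  9.379  6.062]
7.494 [2.716 0.44  9.62  7.493]
8.945 [2.077 2.903 7.182 8.946]
10.396 [ 2.629  1.995 11.013 10.421]
11.846 [ 2.88  -3.913  9.983 11.873]
12.33 [ 2.801 -3.415  9.018 12.347]
12.571 [ 1.605 -2.232  9.307 12.585]
(np.float64(2.5695950806094943), np.float64(-2.340066898206306), np.float64(9.649757921779475), np.float64(12.582258227656899)) 12.571370614359173 45.9083 0.02047053461918383 [0.49770387 0.16150533 0.12858578]
```

View pics/end.png

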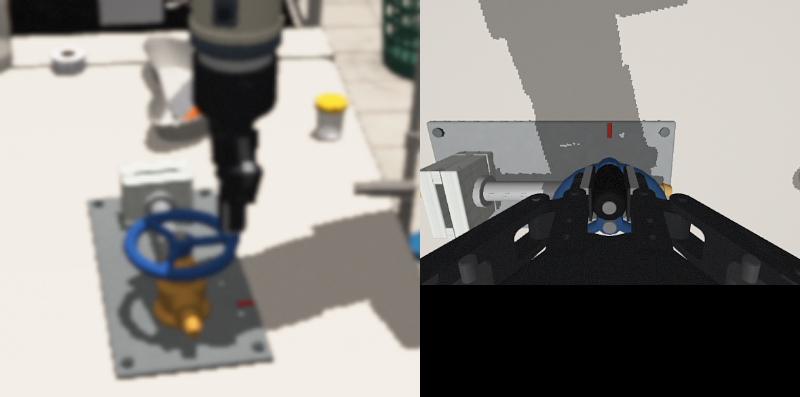

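The end picture shows the gripper on the knob, on the red-tick side, with the orange tab visible in the dish and the yellow cup standing. The angle is within about 0.01 rad of two turns from the stop.

Run:
```python
from h import *
manip.hold(.3); print(np.abs(manip.get_joint_vel()).max(),manip.get_width(),manip.get_time()); manip.sign_off()
```

```text
0.001772482998030818 0.021015246621531588 46.3583
the job is handed in; nothing more can be done
```

The job is done and handed in at 46.4 s of the 72 s allowed; sign-off gives no verdict.

- **Plate:** I pulled it straight up out of the slot. It was then stood on the dish floor, with contact at about 5 N, and released between slowly opening fingers. It tipped over and lies inside the dish, as the wrist picture after the release shows.
- **Valve:** I turned the crank grip clockwise to the hard stop. There the force rose to 15 N, against 1–3 N of friction, and the grip stalled over the red tick. I then backed it off two turns counter-clockwise.
- **End state:** The gripper still holds the crank grip (opening 21 mm) and the joints are at rest. The last reading put the gripper 12.58 rad round from the closed position, against 12.57 wanted. That is about 0.01 rad over, or 0.5 mm at the grip, and I left it.
- **Not fully explained:** While holding the grip, the wrist force read a steady upward push of about 6–12 N, probably from the pads swinging forward as they close. It is well under the limits.
- **Not fully checked:** The yellow cup was standing in the last picture. I did not measure the red cup or the amber bottle again at the end; no planned move came near them.

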